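Turn a cover plate over against a sloping fence

TASK

Turn the rectangular cover plate with four corner bolt holes upside down, so that its gasket side faces up: push it along the mat and up the sloping fence until it leans there, then pull its upper edge back so that it topples over away from the fence. Leave it lying flat on the mat in front of the fence, and leave the disc and the offcut where they are.

Things in the scene. Friction and masses are not known exactly. Their poses are not given: they have to be found in the camera images.
- plate: Loose bare aluminium plate, 120 (its x) by 100 (its y) by 10 mm thick, 0.3 kg, a dark bolt hole near each corner, a black gasket strip on its underside. Origin: centre of the underside (the face on the mat at the start); z leaves the other face, up at the start. x points at the fence within 9 degrees, its +x edge 10 to 65 mm before the toe. Wide: push with fingertips. Grippy mat, top: z = 0.003.
- fence: Fixed steel fence, 160 mm wide. Origin: middle of its toe, at mat height; x level into the fence (push this way), y along the toe. Its smooth face rises at 60 degrees to a top edge 68 mm high, 39 mm past the toe. With its lower edge 7 mm before the toe the plate leans at 56 degrees and stays; its upper edge, 99 mm high, 60 past the toe, overhangs the open back: draw it back and slightly up.
- disc: Bystander: loose round aluminium blank, 84 mm in diameter, 12 mm thick, with a small dark centre mark. Origin: centre of the underside.
- offcut: Bystander: loose small aluminium plate without holes, 60 by 50 by 10 mm. Origin: centre of the underside.
Things that resemble listed ones, but are neither listed nor needed, are in the scene too. What is shaped like the plate but orange or pink is not meant.

How it is judged:
By the outcome, as a careful person would: the job done as asked, in the order asked, and still so for the second after the job is handed in, with the robot touching nothing.
It also fails if it takes over 51 s, if anything falls off the work surface, if the arm or the gripper's body presses on something with over 40 N, if the wrist force passes 120 N, or if a joint passes its speed limit or range.

ROBOT

A 6-joint arm with a two-finger parallel gripper is mounted at the origin on the work surface. World frame = base frame: x ahead of the robot, y to its left, z up, the work surface at z = 0. Lengths are in m, angles in rad, forces in N, time in s.
With the tool pointing down it reaches from about 0.35 to 0.725 m from the base axis. Payload 4.3 kg.
Tool frame: the origin (TCP) lies midway between the tips of the shut fingers; the grasp point (between the pads) lies 19 mm behind it (grasp_offset is the distance from the TCP to the grasp point, in m); z points along the fingers, y is the line along which they close (so a half turn about z gives the same grasp; the last joint's range is limited). The gripper opens to 85 mm and grips with 20 to 120 N. Pads are 22 mm wide; open, the fingers measure 114 mm over their backs; the gripper's body (76 mm by 85 mm) begins 54 mm behind the grasp point. The pads swing forward as they close: fully open they stand 13 mm farther back than shut.
Start: joints at [1.222, 0.377, 0.081, 1.274, 0, 1.46], TCP at [0.136, 0.559, 0.206] pointing down, gripper open.
Joint ranges: [-2.72, 2.72], [-0.84, 1.66], [-1.02, 1.22], [-1.77, 2.12], [-1.37, 1.28], [-3.14, 3.14]. Speed limits (rad/s): [2.57, 2.57, 3.14, 3.14, 3.14, 3.14].

INTERFACE

Orientations are given as a unit quaternion [w, x, y, z].
In Python, from station import sense, capture, job_done, grasp_offset gives the robot as it stands.
- The arm moves only by the tool drive_tool, never from a script. Its argument "targets" is a list of rows, each a list of 5 numbers: the shift along the tool's x, y, z in cm, then the turn about the tool's z in rad, then the opening, from 0 (shut) to 1 (fully open). In form: [[x, y, z, twist, gripper], ...]. A call has 1 to 20 rows; each row is the pose to reach, as a shift and turn from the pose commanded when the call began, along the tool's axes at that moment; what a row does not reach only later rows make up. A row lasts 1/8 s, in which the tool goes at most 62.5 mm and 10.7 degrees, less where a joint would pass 70% of its speed; a pose out of reach is approached as far as the arm can. A call with a gripper value outside its range is refused whole. The fingers move at their own pace and stop on an object; "squeeze" is the grip in N (left out, the last holds). Time passes only in rows, so rows that repeat a pose let the fingers close. It gives the time, the measured TCP pose, the force, the opening and the grip force at its end, in the units of the state.
- sense(): the state, without advancing time (a new reading comes with each control period).
- capture(name): name is "side" or "top"; returns a dict with "img" (420x560x3 uint8, red, green, blue), "z_map" (420x560 float32, m along the optical axis (not along the pixel's ray), 0 where there is no reading), "K" (3x3 intrinsics, pixels), "dist_coeffs" ([k1, k2, p1, p2, k3] as OpenCV has them; the pictures are not rectified), "eye" and "attitude" of the camera in the world. Camera axes: x right, y down, z forward; pixel columns grow to the right and rows downward; lengths in m; the calibration is good to about 2 mm. A picture is of the moment at which its call begins.
- job_done(): hands the job in; it is judged then, once.
The state is a dict: "time_s": time; "q": joint angles; "joint_velocities": joint speeds; "tau": joint torques, N m; "ee_pos": TCP position; "eef_rot": TCP orientation; "wrist_force": force on the tool from outside, world axes, zero at the start; "torque": the same for the moment, N m; "grip_width": finger opening in m; "grasp_force": force on a finger pad.
Only numpy, scipy, OpenCV 4.12 (cv2) and the standard library are available. Lean on these libraries where they do the work, as an engineer would, in place of code of your own. Each camera call takes 0.05 s, during which the arm holds its last target. There are 200 camera calls.

## Working session

There is one attempt and no reset: what is moved stays moved. The work goes in short steps, Python scripts to look and compute and a tool call to move; the robot and the scene stay as the last step left them, time stands still between calls to the robot, and variables do not carry over. Pictures are saved under pics/ and viewed, at most 10 in all, crops included, and the job is handed in when it is done.

Besides the shell and the picture viewer there is one more tool, called after "Request:" as name([rows], argument=value, ...), one row to a line, values as JSON. drive_tool: Moves the arm, as the interface text tells. Its arguments: {"type":"object","properties":{"targets":{"type":"array"},"squeeze":{"type":"number"}},"required":["targets"]}

```bash
mkdir -p pics; ls
cat > h.py <<'E'
import numpy as np, cv2
from station import sense, capture
from scipy.spatial.transform import Rotation as R
def rot(a):
    a=np.array(a,float)
    return a if a.shape==(3,3) else R.from_quat(a[[1,2,3,0]]).as_matrix()
def ray(c,px):
    u=cv2.undistortPoints(np.array(px,float).reshape(-1,1,2),c['K'],np.array(c['dist_coeffs']))[:,0]
    return np.c_[u,np.ones(len(u))]
def onplane(c,px,z):
    d=ray(c,px)@rot(c['attitude']).T; e=np.array(c['eye'])
    return e+d*((z-e[2])/d[:,2])[:,None]
def bydepth(c,px):
    d=ray(c,px); z=np.array([c['z_map'][int(round(v)),int(round(u))] for u,v in px])
    return (d*z[:,None])@rot(c['attitude']).T+np.array(c['eye'])
def tool(v):  # world vector -> tool axes
    return rot(sense()['eef_rot']).T@np.array(v)
E
python3 - <<'E'
from h import *
s=sense(); print(s['ee_pos'],s['eef_rot'],s['time_s'],s['wrist_force']); print(rot(s['eef_rot']).round(3))
for n in('top','side'):
    c=capture(n); cv2.imwrite(f'pics/{n}0.png',c['img'][...,::-1]); print(n,c['eye'],c['attitude'],c['K'][0])
E
```

```text
pics
[0.1357682  0.5580428  0.20527884] [-2.08560479e-04  1.19088601e-01  9.92883147e-01 -9.58607220e-04] 0.0 [-0.49382686 -0.78573425  0.26817345]
[[-0.972  0.236 -0.001]
 [ 0.236  0.972 -0.002]
 [ 0.    -0.002 -1.   ]]
top [0.25523266 0.02972839 1.20187634] [ 0.05347594 -0.70376072  0.70472839 -0.07224314] [544.82156907   0.         280.42548649]
side [ 0.18085707 -0.96668471  0.86888258] [-0.4267819   0.89382505 -0.12774795  0.05113174] [541.36276668   0.         286.91220864]
```

View pics/top0.png

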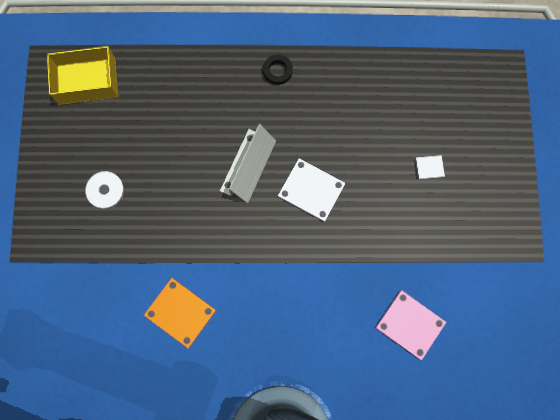

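View pics/side0.png

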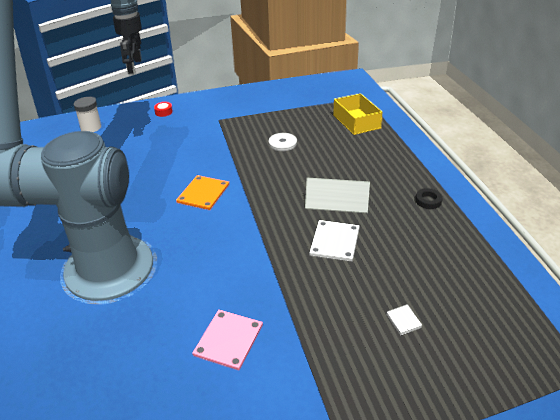

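The top view has four plate-like things: bare with four holes at (311,190), orange at (180,313), pink at (411,325), and a small one without holes at (431,167), which is the offcut. The bare one beside the fence (248,163) fits, since orange and pink are excluded. The disc is at (104,190). I'll measure it and confirm with one enlarged crop.

Run:
```python
from h import *
np.set_printoptions(precision=4,suppress=True)
c=capture('top'); im=c['img']
cv2.imwrite('pics/crop.png',cv2.resize(im[110:235,200:360,::-1],None,fx=5,fy=4.8,interpolation=cv2.INTER_CUBIC)[:600,:800])
m=(im.min(2)>190).astype(np.uint8)
n,l,st,ce=cv2.connectedComponentsWithStats(cv2.morphologyEx(m,cv2.MORPH_CLOSE,np.ones((9,9))))
for i in range(1,n):
    if 300<st[i,4]<6000 and 40<ce[i][1]<260:
        cs=max(cv2.findContours((l==i).astype(np.uint8),0,2)[0],key=cv2.contourArea)
        w=onplane(c,cs[:,0].astype(float),0.013); r=cv2.minAreaRect((w[:,:2]*1000).astype(np.float32))
        print(ce[i],r, (cv2.boxPoints(r)/1000).tolist())
# fence points by depth
ys,xs=np.mgrid[115:212:2,212:285:2]; px=np.c_[xs.ravel(),ys.ravel()].astype(float)
P=bydepth(c,px); k=(P[:,2]>0.012)&(P[:,2]<.08); px=px[k];P=P[k]
# keep fence: left of plate
for z0,z1 in((.012,.02),(.02,.03),(.03,.04),(.04,.05),(.05,.06),(.06,.08)):
    q=P[(P[:,2]>z0)&(P[:,2]<=z1)]; 
    if len(q): print(z0,len(q),q.mean(0),q.min(0),q.max(0))
```

```text
[429.8365 166.4098] ((588.6619262695312, -344.758544921875), (49.06515121459961, 59.55624771118164), 5.144193172454834) [[0.561558187007904, -0.317300021648407], [0.5668981075286865, -0.37661635875701904], [0.6157656908035278, -0.372217059135437], [0.6104257106781006, -0.31290072202682495]]
[311.4195 189.1519] ((534.7019653320312, -72.17906188964844), (119.24539947509766, 99.32978820800781), 61.164588928222656) [[0.46243932843208313, -0.10045593231916428], [0.5494531393051147, -0.14836221933364868], [0.6069645881652832, -0.0439021922647953], [0.519950807094574, 0.0040040891617536545]]
[103.8637 189.2355] ((533.8392333984375, 392.6665954589844), (81.61622619628906, 82.09822845458984), 27.554073333740234) [[0.4786710739135742, 0.4101824462413788], [0.5166484713554382, 0.3373962342739105], [0.5890073776245117, 0.37515076994895935], [0.5510299801826477, 0.4479369521141052]]
0.012 65 [0.5697 0.0422 0.0153] [ 0.5101 -0.0106  0.012 ] [0.6654 0.1531 0.02  ]
0.02 56 [0.5789 0.0527 0.0249] [0.5127 0.0208 0.0201] [0.6517 0.1091 0.0299]
0.03 57 [0.5835 0.0565 0.035 ] [0.5112 0.0209 0.0303] [0.6569 0.0866 0.0392]
0.04 60 [0.5901 0.0602 0.0453] [0.5133 0.0299 0.0402] [0.6588 0.0946 0.0498]
0.05 60 [0.5859 0.0687 0.0552] [0.5193 0.0343 0.0502] [0.6616 0.1075 0.06  ]
0.06 90 [0.5909 0.074  0.0673] [0.5204 0.0387 0.0602] [0.6643 0.1066 0.0742]
```

View pics/crop.png

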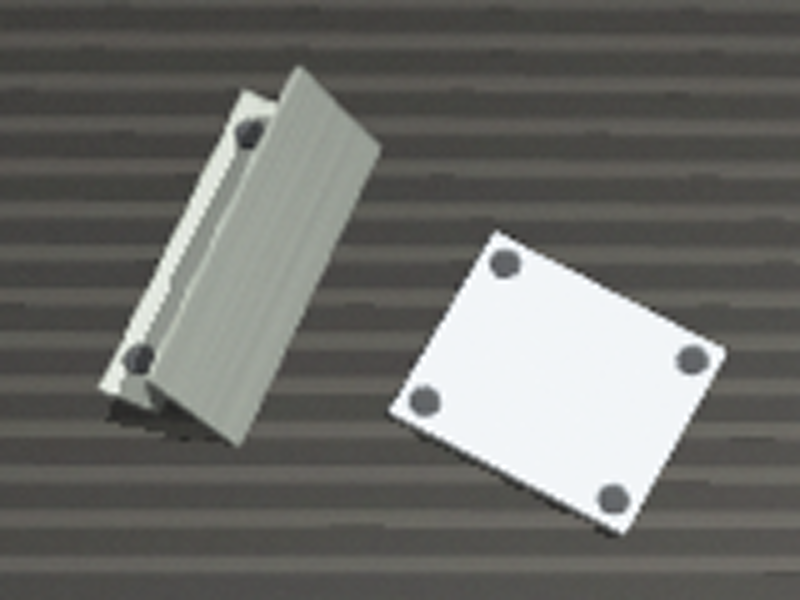

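The crop confirms it: a bare plate with four corner holes, at crop corners (497,232), (726,350), (625,535) and (390,412). The fence toe runs from crop (381,148) to (240,446), and its top edge from (299,67) to (149,380).

Run:
```python
from h import *
np.set_printoptions(precision=4,suppress=True)
c=capture('top')
f=lambda a,b:(200+(a+.5)/5-.5,110+(b+.5)/4.8-.5)
T=onplane(c,[f(381,148),f(240,446)],.003)[:,:2];U=onplane(c,[f(299,67),f(149,380)],.071)[:,:2]
print('toe',T,np.linalg.norm(T[0]-T[1]),'top',U,np.linalg.norm(U[0]-U[1]))
pl=onplane(c,[f(497,232),f(726,350),f(625,535),f(390,412)],.013)[:,:2];print('plate',pl)
d=(T[0]-T[1])+(U[0]-U[1]); d/=np.linalg.norm(d); x=np.array([-d[1],d[0]]); x*=np.sign(x[1])
o=T.mean(0); print('fence x',x,np.degrees(np.arctan2(*x[::-1])),'y',np.array([-x[1],x[0]]))
F=np.c_[x,[-x[1],x[0]]]
print('plate in fence',(pl-o)@F,'top',(U-o)@F,'toe',(T-o)@F)
e=(pl[3]-pl[2]+pl[0]-pl[1]);print('plate x ang',np.degrees(np.arctan2(e[1],e[0])))
# side check of fence toe: fit face plane by depth
print('joint ref',sense()['q'])
```

```text
toe [[0.6512 0.0073]
 [0.5053 0.071 ]] 0.15910847219005259 top [[0.667  0.0443]
 [0.5209 0.1075]] 0.15917388639011767
plate [[ 0.6067 -0.045 ]
 [ 0.5497 -0.1478]
 [ 0.4615 -0.1005]
 [ 0.5195  0.0038]]
fence x [0.3986 0.9171] 66.51122159929302 y [-0.9171  0.3986]
plate in fence [[-0.0658 -0.0596]
 [-0.1828 -0.0483]
 [-0.1746  0.0514]
 [-0.0559  0.0398]] top [[ 0.0401 -0.0794]
 [ 0.0399  0.0798]] toe [[-0.0001 -0.0796]
 [ 0.0001  0.0796]]
plate x ang 60.9566906463959
joint ref [1.2217 0.3778 0.0802 1.2744 0.     1.4605]
```

Request:
drive_tool([
  [-9,-6,0,0.18,0.7],
  [-17,-10,0,0.36,0.7],
  [-24,-14,0,0.54,0.7],
  [-31,-18,0,0.72,0.7],
  [-37.8,-22.5,0,0.9,0.7],
  [-40,-28,0,1.08,0.7],
  [-42,-34,0,1.26,0.7],
  [-44,-40,0,1.44,0.7],
  [-46,-46,2,1.6,0.7],
  [-48.5,-52,4,1.74,0.7],
  [-50.5,-57,6,1.74,0.7],
  [-51.7,-62.2,8.5,1.74,0.7],
  [-51.7,-62.2,8.5,1.74,0.7],
  [-51.7,-62.2,8.5,1.74,0.7],
  [-51.7,-62.2,8.5,1.74,0.7],
])

```text
time_s: 2.08
ee_pos: [0.4905, -0.1703, 0.1198]
eef_rot: [-0.001, 0.837, 0.547, -0.001]
wrist_force: [-0.1, -0.6, 0.2]
grip_width: 0.06
grasp_force: 0.0
```

```bash
cat >> h.py <<'E'
O=np.array([.5782,.0392]); FX=np.array([.3986,.9171]); F=np.c_[FX,[-FX[1],FX[0]]]
def st():
    s=sense(); M=rot(s['eef_rot']); p=np.array(s['ee_pos'])
    print('t',round(s['time_s'],2),'world',p.round(4),'fence',((p[:2]-O)@F).round(4),'F',np.round(s['wrist_force'],2),'w',round(float(s['grip_width']),4))
    print('tool x in fence',(F.T@M[:2,0]).round(3),'z',M[:,2].round(3),'q',np.round(s['q'],2))
E
python3 -c "
from h import *
st()
c=capture('side'); cv2.imwrite('pics/s1.png',cv2.resize(c['img'][120:300,220:460,::-1],None,fx=3,fy=3))"
```

```text
t 2.08 world [ 0.4905 -0.1703  0.1198] fence [-0.2271 -0.0031] F [-0.06 -0.59  0.17] w 0.06
tool x in fence [ 1.    -0.002] z [-0.002  0.001 -1.   ] q [-0.46  0.31 -0.24  1.02 -0.    1.53]
```

View pics/s1.png

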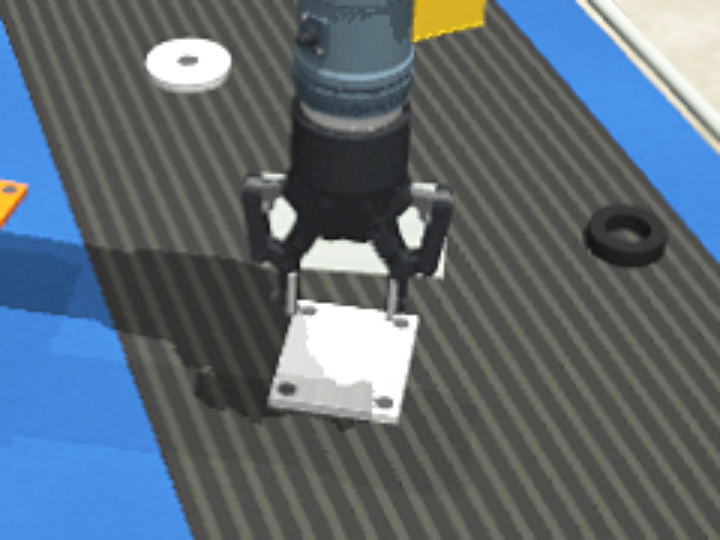

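The side view shows both fingertips squared to the fence, at crop (292,305) and (393,310), above and behind the plate's trailing edge. Next I lower them behind that edge, stepping down gently until I feel the mat.

Request:
drive_tool([
  [0,0,5,0,0.7],
  [0,0,9,0,0.7],
  [0,0,10.5,0,0.7],
  [0,0,11,0,0.7],
  [0,0,11.2,0,0.7],
  [0,0,11.2,0,0.7],
])

```text
time_s: 2.88
ee_pos: [0.4924, -0.1683, 0.0104]
eef_rot: [0.001, 0.836, 0.549, 0.001]
wrist_force: [0.1, 0.3, 0.5]
grip_width: 0.0596
grasp_force: 0.0
```

Request:
drive_tool([
  [0,0,0.2,0,0.7],
  [0,0,0.2,0,0.7],
])

```text
time_s: 3.12
ee_pos: [0.4914, -0.1681, 0.0075]
eef_rot: [0.0, 0.836, 0.549, 0.0]
wrist_force: [-0.0, 1.0, 0.1]
grip_width: 0.0596
grasp_force: 0.0
```

Request:
drive_tool([
  [0,0,0.2,0,0.7],
  [0,0,0.2,0,0.7],
])

```text
time_s: 3.38
ee_pos: [0.491, -0.1678, 0.005]
eef_rot: [-0.0, 0.836, 0.549, -0.0]
wrist_force: [-0.5, -0.3, 0.2]
grip_width: 0.0599
grasp_force: 0.0
```

Request:
drive_tool([
  [0,0,0.2,0,0.7],
  [0,0,0.2,0,0.7],
])

```text
time_s: 3.62
ee_pos: [0.491, -0.1678, 0.003]
eef_rot: [-0.0, 0.836, 0.549, -0.0]
wrist_force: [-0.6, -0.5, -0.1]
grip_width: 0.0597
grasp_force: 0.0
```

Request:
drive_tool([
  [0,0,0.15,0,0.7],
  [0,0,0.15,0,0.7],
])

```text
time_s: 3.88
ee_pos: [0.4911, -0.1678, 0.0015]
eef_rot: [-0.0, 0.836, 0.549, -0.0]
wrist_force: [0.3, -0.3, 0.0]
grip_width: 0.0596
grasp_force: 0.0
```

Request:
drive_tool([
  [0,0,0.15,0,0.7],
  [0,0,0.15,0,0.7],
])

```text
time_s: 4.12
ee_pos: [0.4911, -0.1678, 0.0001]
eef_rot: [-0.0, 0.836, 0.549, -0.0]
wrist_force: [-0.7, -0.0, 0.4]
grip_width: 0.0599
grasp_force: 0.0
```

Request:
drive_tool([
  [0,0,0.15,0,0.7],
  [0,0,0.15,0,0.7],
])

```text
time_s: 4.38
ee_pos: [0.4911, -0.1678, -0.0015]
eef_rot: [-0.0, 0.836, 0.549, -0.0]
wrist_force: [0.6, 0.2, -0.7]
grip_width: 0.0601
grasp_force: 0.0
```

Request:
drive_tool([
  [0,0,0.15,0,0.7],
  [0,0,0.15,0,0.7],
])

```text
time_s: 4.62
ee_pos: [0.4911, -0.1679, -0.0029]
eef_rot: [-0.0, 0.836, 0.549, -0.0]
wrist_force: [-0.4, 0.1, 0.4]
grip_width: 0.06
grasp_force: 0.0
```

Request:
drive_tool([
  [0,0,0.1,0,0.7],
  [0,0,0.1,0,0.7],
])

```text
time_s: 4.88
ee_pos: [0.4912, -0.1679, -0.0039]
eef_rot: [-0.0, 0.836, 0.549, 0.0]
wrist_force: [0.0, 0.4, 0.7]
grip_width: 0.0601
grasp_force: 0.0
```

Request:
drive_tool([
  [2,0,0,0,0.7],
  [3,0,0,0,0.7],
  [4,0,0,0,0.7],
  [5,0,0,0,0.7],
  [6,0,0,0,0.7],
  [7,0,0,0,0.7],
  [8,0,0,0,0.7],
  [9,0,0,0,0.7],
  [9,0,0,0,0.7],
])

```text
time_s: 6.0
ee_pos: [0.5272, -0.0846, -0.0038]
eef_rot: [0.0, 0.835, 0.55, 0.0]
wrist_force: [-0.2, -0.2, -0.6]
grip_width: 0.06
grasp_force: 0.0
```

```bash
python3 -c "
from h import *
st()
c=capture('side'); cv2.imwrite('pics/s2.png',cv2.resize(c['img'][120:300,220:460,::-1],None,fx=3,fy=3))"
```

```text
t 6.0 world [ 0.5272 -0.0846 -0.0038] fence [-0.1339 -0.0026] F [-0.17 -0.19 -0.56] w 0.06
tool x in fence [1.    0.003] z [ 0.  0. -1.] q [-0.28  0.46 -0.38  0.73  0.    1.7 ]
```

View pics/s2.png

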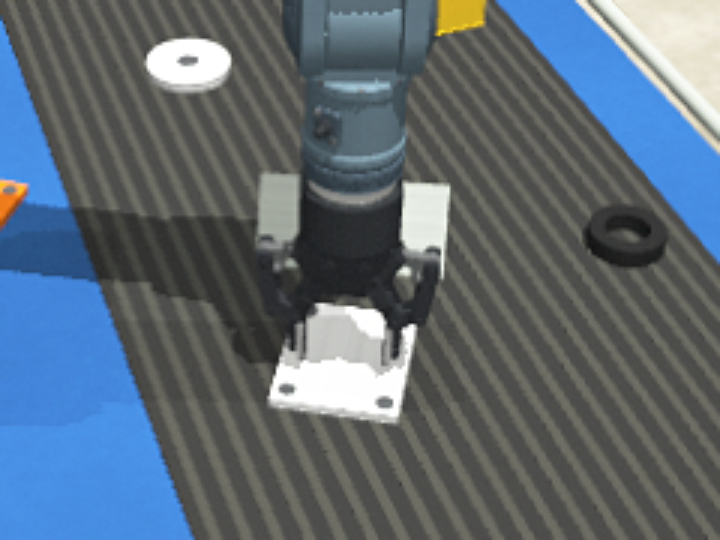

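The fingertips passed over the plate without touching it: its near edge is still at (283,410)–(397,420). So the open tips sit higher than I assumed. I'll back off and step down until I feel the mat.

Request:
drive_tool([
  [-4,0,0,0,0.7],
  [-8,0,0,0,0.7],
  [-9,0,0,0,0.7],
  [-9,0,0.3,0,0.7],
  [-9,0,0.3,0,0.7],
])

```text
time_s: 6.68
ee_pos: [0.4912, -0.167, -0.0072]
eef_rot: [-0.0, 0.835, 0.55, 0.0]
wrist_force: [-0.5, -0.6, 0.0]
grip_width: 0.0596
grasp_force: 0.0
```

Request:
drive_tool([
  [0,0,0.2,0,0.7],
  [0,0,0.2,0,0.7],
])

```text
time_s: 6.92
ee_pos: [0.4913, -0.1672, -0.0091]
eef_rot: [-0.0, 0.835, 0.55, -0.0]
wrist_force: [-0.6, 0.0, -0.7]
grip_width: 0.0595
grasp_force: 0.0
```

Request:
drive_tool([
  [0,0,0.2,0,0.7],
  [0,0,0.2,0,0.7],
])

```text
time_s: 7.18
ee_pos: [0.4911, -0.1677, -0.011]
eef_rot: [-0.0, 0.836, 0.549, -0.0]
wrist_force: [-0.5, 0.0, -0.1]
grip_width: 0.0599
grasp_force: 0.0
```

```bash
python3 -c "
from h import *
st()
c=capture('side')
v=rot(c['attitude']).T
# tips: lowest dark finger depth points near the TCP
p=np.array(sense()['ee_pos']); ys,xs=np.mgrid[150:300,220:460]; px=np.c_[xs.ravel(),ys.ravel()].astype(float)
P=bydepth(c,px); f=(P[:,:2]-p[:2])@F; k=(abs(f[:,0])<.03)&(abs(f[:,1])<.06)&(P[:,2]>.008)&(P[:,2]<.06)
for y0 in(-60,-45,-30,0,30,45):
    q=P[k&(f[:,1]*1000>=y0)&(f[:,1]*1000<y0+15),2]; print(y0,len(q),np.sort(q)[:5].round(4) if len(q) else '')
"
```

```text
t 7.17 world [ 0.4911 -0.1677 -0.011 ] fence [-0.2245 -0.0026] F [-0.47  0.02 -0.11] w 0.0599
tool x in fence [1.    0.002] z [-0.  0. -1.] q [-0.45  0.44 -0.43  0.7   0.    1.53]
-60 2 [0.0391 0.0591]
-45 73 [0.0195 0.0215 0.0219 0.0224 0.0235]
-30 0 
0 0 
30 59 [0.0225 0.0225 0.0234 0.026  0.0263]
45 1 [0.0598]
```

Request:
drive_tool([
  [0,0,0.3,0,0.7],
  [0,0,0.3,0,0.7],
])

```text
time_s: 7.48
ee_pos: [0.491, -0.1678, -0.0141]
eef_rot: [-0.0, 0.836, 0.549, -0.0]
wrist_force: [0.2, -0.4, 0.6]
grip_width: 0.0598
grasp_force: 0.0
```

Request:
drive_tool([
  [0,0,0.2,0,0.7],
  [0,0,0.2,0,0.7],
])

```text
time_s: 7.72
ee_pos: [0.4911, -0.1678, -0.016]
eef_rot: [-0.0, 0.836, 0.549, -0.0]
wrist_force: [-0.4, -0.3, 0.4]
grip_width: 0.0594
grasp_force: 0.0
```

```bash
python3 -c "
from h import *
st()
c=capture('side')
cv2.imwrite('pics/s3.png',cv2.resize(c['img'][170:270,270:390,::-1],None,fx=6,fy=6,interpolation=cv2.INTER_CUBIC))
p=np.array(sense()['ee_pos']);e=np.array(c['eye']);A=rot(c['attitude'])
for y in(-.03,.03):
  for z in (0.003,.013,.023):
    w=np.r_[p[:2]+F@np.array([0,y]),z]
    u=cv2.projectPoints((A.T@(w-e)).reshape(1,1,3),np.zeros(3),np.zeros(3),c['K'],np.array(c['dist_coeffs']))[0][0,0]; print(y,z,((u-[270,170])*6).round())
"
```

```text
t 7.72 world [ 0.4911 -0.1678 -0.016 ] fence [-0.2246 -0.0026] F [-0.44 -0.3   0.42] w 0.0594
tool x in fence [1.    0.002] z [-0.  0. -1.] q [-0.45  0.45 -0.44  0.69  0.    1.53]
-0.03 0.003 [441. 619.]
-0.03 0.013 [442. 600.]
-0.03 0.023 [443. 581.]
0.03 0.003 [280. 606.]
0.03 0.013 [281. 587.]
0.03 0.023 [281. 568.]
```

View pics/s3.png

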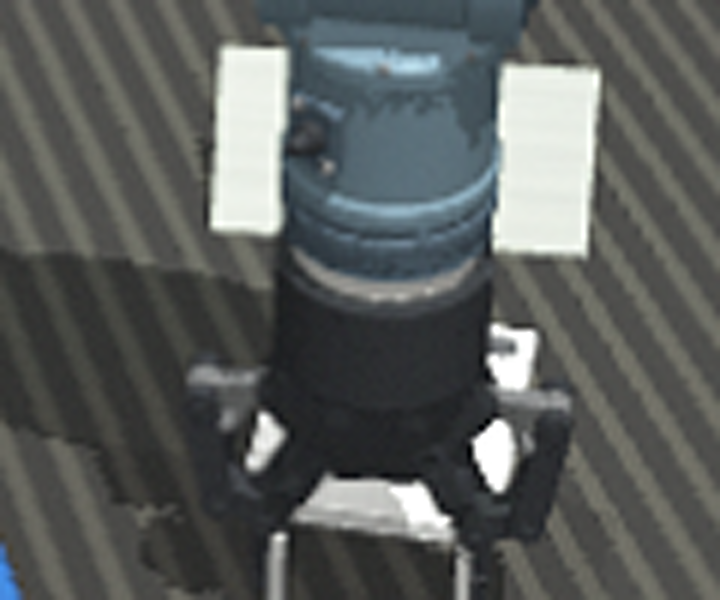

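The crop shows the pads at (277,540–600) and (462,550–600), with the tips cut off below the crop and the plate just beyond them. I'll read the tip rows numerically.

```bash
python3 -c "
from h import *
c=capture('side');g=c['img'].mean(2).astype(int)
print('cols',list(range(309,322)))
for v in range(262,284): print(v,g[v,309:322],g[v,342:356])
p=np.array(sense()['ee_pos']);e=np.array(c['eye']);A=rot(c['attitude'])
for x in(-.011,.011):
  for z in (0.003,.008,.013,.018):
    w=np.r_[p[:2]+F@np.array([x,.035]),z]
    print(x,z,cv2.projectPoints((A.T@(w-e)).reshape(1,1,3),np.zeros(3),np.zeros(3),c['K'],np.array(c['dist_coeffs']))[0][0,0].round(1))
"
```

```text
cols [309, 310, 311, 312, 313, 314, 315, 316, 317, 318, 319, 320, 321]
262 [ 48  46  42  37  33  53 142 168 101  35  45  46  45] [ 42  45  59  41  98 138  94  43  43  44  44  48 101 101]
263 [ 52  46  47  42  33  79 146 168 102  36  43  47  46] [ 45  43  49  38 158 137 105  47  45  46  45  75  88 100]
264 [ 54  46  49  43  33  90 149 170 100  40  49  47  46] [ 46  46  41  37 158 169  89  36  47  44  45  40  68 100]
265 [ 61  50  47  46  34  84 148 150  81  42  53  49  43] [ 44  44  45  30 157 168  90  44  42  46  44  44  41  86]
266 [ 62  54  49  43  45  83 148 146  79  43  58  51  42] [ 45  43  40  62 157 168  90  66  71  53  45  44  73  70]
267 [ 63  59  48  44  41  83 149 147  80  49  60  57  46] [ 44  45  41  61 157 167  90  49  31  45  43  42  72  73]
268 [ 62  60  50  46  40  87 150 146  81  53  62  62  51] [ 43  45  42  62 158 168  67  42  45  47  45  44  74  73]
269 [ 60  62  55  48  40  86 153 146  82  54  60  61  53] [ 46  42  40  60 158 169  69  43  46  48  45  40  73  72]
270 [ 70  60  60  48  41  83 146 140  74  43  54  59  60] [ 46  45  40  95 160 170  66  40  49  62  4
[... 1034 characters left out ...]
 73  72  83  99 101  99]
280 [ 78  78  79  89 105 110 107  98  83  78  80  79  80] [ 70  97  99 101 102  75  73  73  74  71  71  82 102 100]
281 [ 78  79  78  76  86 104 109 110  86  77  77  79  79] [ 72  84  99  98 102  90  73  72  72  73  73  54  98 101]
282 [ 78  79  78  80  89 103 109 108  99  83  77  79  78] [ 71  69  96 100 100 102  73  71  72  71  72  72  84 101]
283 [ 77  80  78  77  77 102 109 108 110  88  78  79  79] [ 73  73  83 100  99  99  89  73  71  73  72  72  73  98]
-0.011 0.003 [314.  274.4]
-0.011 0.008 [314.1 272.8]
-0.011 0.013 [314.1 271.2]
-0.011 0.018 [314.1 269.6]
0.011 0.003 [315.  267.4]
0.011 0.008 [315.  265.9]
0.011 0.013 [315.  264.3]
0.011 0.018 [315.1 262.7]
```

Request:
drive_tool([
  [0,0,0.2,0,0.7],
  [0,0,0.2,0,0.7],
])

```text
time_s: 8.07
ee_pos: [0.4911, -0.1678, -0.018]
eef_rot: [-0.0, 0.836, 0.549, -0.0]
wrist_force: [0.2, 0.0, 0.4]
grip_width: 0.0598
grasp_force: 0.0
```

Request:
drive_tool([
  [0,0,0.1,0,0.7],
  [0,0,0.1,0,0.7],
])

```text
time_s: 8.32
ee_pos: [0.4912, -0.1678, -0.0189]
eef_rot: [-0.0, 0.836, 0.549, 0.0]
wrist_force: [-0.5, 0.1, -0.2]
grip_width: 0.0596
grasp_force: 0.0
```

Request:
drive_tool([
  [0,0,0.1,0,0.7],
  [0,0,0.1,0,0.7],
])

```text
time_s: 8.57
ee_pos: [0.4911, -0.1679, -0.0199]
eef_rot: [-0.0, 0.836, 0.549, -0.0]
wrist_force: [0.0, -0.6, 0.6]
grip_width: 0.0594
grasp_force: 0.0
```

Request:
drive_tool([
  [0,0,0.1,0,0.7],
  [0,0,0.1,0,0.7],
])

```text
time_s: 8.82
ee_pos: [0.4912, -0.1679, -0.0209]
eef_rot: [-0.0, 0.836, 0.549, 0.0]
wrist_force: [-0.2, 0.1, 0.1]
grip_width: 0.0595
grasp_force: 0.0
```

Request:
drive_tool([
  [0,0,0.15,0,0.7],
  [0,0,0.15,0,0.7],
])

```text
time_s: 9.07
ee_pos: [0.4911, -0.1678, -0.0225]
eef_rot: [-0.0, 0.836, 0.549, -0.0]
wrist_force: [0.2, -0.1, -0.6]
grip_width: 0.0599
grasp_force: 0.0
```

Request:
drive_tool([
  [0,0,0.15,0,0.7],
  [0,0,0.15,0,0.7],
])

```text
time_s: 9.32
ee_pos: [0.4911, -0.1678, -0.024]
eef_rot: [-0.0, 0.836, 0.549, -0.0]
wrist_force: [0.4, -0.1, -0.4]
grip_width: 0.0599
grasp_force: 0.0
```

```bash
python3 -c "
from h import *
st()
c=capture('side');g=c['img'].mean(2).astype(int)
cv2.imwrite('pics/s4.png',cv2.resize(c['img'][210:300,270:390,::-1],None,fx=6,fy=6,interpolation=cv2.INTER_CUBIC))
for v in range(264,282): print(v,g[v,309:322],g[v,342:356])
"
```

```text
t 9.32 world [ 0.4911 -0.1678 -0.024 ] fence [-0.2246 -0.0026] F [ 0.38 -0.08 -0.36] w 0.0599
tool x in fence [1.    0.002] z [-0.  0. -1.] q [-0.45  0.46 -0.44  0.67  0.    1.53]
264 [ 56  46  43  37  32  82 148 149  82  40  49  47  45] [ 44  46  43  55 153 136  57  42  41  44  46  44  70 102]
265 [ 61  49  43  37  31  81 149 148  80  43  53  48  46] [ 44  46  44  34 160 139  80  40  35  46  44  43  38  85]
266 [ 62  57  49  47  69  90 150 146  80  43  58  52  45] [ 46  44  40  59 158 169  88  36  46  48  45  43  75  72]
267 [ 61  57  53  55  54  86 149 146  80  43  59  56  46] [ 47  47  41  62 157 168  65  40  44  44  43  43  42  70]
268 [ 61  62  52  43  41  84 148 147  79  43  59  60  52] [ 44  44  41  60 158 170  66  38  45  42  44  45  74  72]
269 [ 61  62  56  48  39  83 149 146  80  53  58  62  56] [ 46  46  39  62 158 170  68  44  93  54  44  43  74  75]
270 [ 56  60  61  49  36  81 149 144  79  44  58  62  61] [ 47  44  35  94 162 168  73  55  55  61  44  43  42  74]
271 [ 98  76  59  53  41  85 152 148  80  42  54  57  58] [ 53  46  41  92 162 141  58  41  44  62  55  43  
[... 467 characters left out ...]
 72]
276 [ 79  76 100 104 107 101  77  70  72  73  71  71  94] [102  67  58  44  38  70  72  72  71  75 101  98 101  71]
277 [ 77  77  89 105 109 110  95  77  71  72  73  72  81] [101 100 103  90  74  71  73  71  72  85  99 101 100  88]
278 [ 79  78  77 100 108 109  97  82  80  74  76  75  69] [ 96 102 100 101  77  71  75  73  71  71  85 100 100 101]
279 [ 77  78  78  87 103 109 109  89  78  79  78  79  78] [ 84 100 100 102  87  73  73  72  74  71  84  98 100 101]
280 [ 80  79  80  90 107 108 110  97  83  79  81  77  79] [ 71  97  99 100 101  76  71  73  72  73  73  79 102 101]
281 [ 78  79  78  75  86 104 108 109  87  78  79  78  80] [ 70  83 100 100 101  90  72  74  73  71  72  55  98  99]
```

View pics/s4.png

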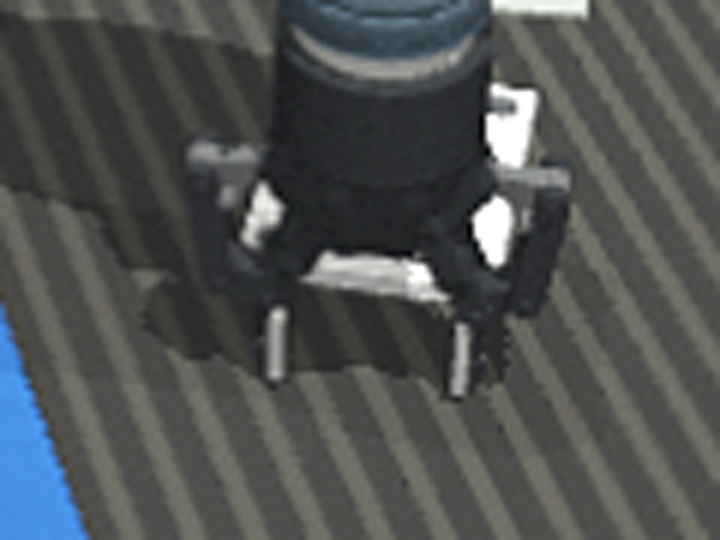

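The pad ends are now at crop (275,380) and (458,393), with only a sliver of shadow beneath them, so they are about 2–3 mm above the mat. I'll go down a little more.

Request:
drive_tool([
  [0,0,0.1,0,0.7],
  [0,0,0.1,0,0.7],
])

```text
time_s: 9.62
ee_pos: [0.4912, -0.1679, -0.0249]
eef_rot: [-0.0, 0.836, 0.549, -0.0]
wrist_force: [-0.6, 0.2, 0.4]
grip_width: 0.0597
grasp_force: 0.0
```

Request:
drive_tool([
  [0,0,0.1,0,0.7],
  [0,0,0.1,0,0.7],
])

```text
time_s: 9.88
ee_pos: [0.4911, -0.1679, -0.0259]
eef_rot: [-0.0, 0.836, 0.549, -0.0]
wrist_force: [1.0, -0.6, 0.6]
grip_width: 0.0599
grasp_force: 0.0
```

Request:
drive_tool([
  [0,0,0.1,0,0.7],
  [0,0,0.1,0,0.7],
])

```text
time_s: 10.12
ee_pos: [0.4911, -0.1679, -0.0269]
eef_rot: [-0.0, 0.836, 0.549, -0.0]
wrist_force: [0.7, -0.1, -0.7]
grip_width: 0.0599
grasp_force: 0.0
```

Request:
drive_tool([
  [1.5,0,0,0,0.7],
  [2.5,0,0,0,0.7],
  [3.3,0,0,0,0.7],
  [4,0,0,0,0.7],
  [4.7,0,0,0,0.7],
  [5.4,0,0,0,0.7],
  [6,0,0,0,0.7],
])

```text
time_s: 11.0
ee_pos: [0.515, -0.1126, -0.0268]
eef_rot: [0.0, 0.836, 0.549, -0.0]
wrist_force: [-1.8, -1.4, 0.5]
grip_width: 0.0598
grasp_force: 0.8
```

```bash
cat >> h.py <<'E'
def tops(z0=.02):
    "white plate pixels in both views, as fence coordinates by depth"
    for n in('top','side'):
        c=capture(n); im=c['img']; m=(im.min(2)>185); ys,xs=np.nonzero(m)
        P=bydepth(c,np.c_[xs,ys].astype(float)); f=(P[:,:2]-O)@F*1000; z=P[:,2]*1000
        k=(abs(f[:,1])<75)&(f[:,0]>-250)&(f[:,0]<90)&(z<130)&(z>5)&(z<130)
        if k.sum(): 
            q=np.c_[f[k],z[k]]; print(n,k.sum(),'lo',np.percentile(q,1,0).round(0),'hi',np.percentile(q,99,0).round(0)); 
            A=np.c_[q[:,:2],np.ones(len(q))]; print('  slope',np.linalg.lstsq(A,q[:,2],rcond=None)[0].round(2))
E
python3 -c "
from h import *
st();tops()"
```

```text
t 11.0 world [ 0.515  -0.1126 -0.0268] fence [-0.1644 -0.0026] F [-1.8  -1.36  0.47] w 0.0598
tool x in fence [1.    0.002] z [-0. -0. -1.] q [-0.34  0.48 -0.42  0.67 -0.    1.64]
top 921 lo [-116.  -71.    5.] hi [68. 63. 19.]
  slope [-4.000e-02  1.000e-02  1.081e+01]
side 939 lo [-153.  -74.    7.] hi [40. 74. 70.]
  slope [ 0.21  0.08 38.39]
```

Contact: the trailing edge is at −153 mm, matching the finger front. I'll keep pushing up the fence.

Request:
drive_tool([
  [0.8,0,0,0,0.7],
  [1.6,0,0,0,0.7],
  [2.4,0,0,0,0.7],
  [3.2,0,0,0,0.7],
  [4,0,0,0,0.7],
  [4.8,0,0,0,0.7],
  [5.6,0,0,0,0.7],
  [6.4,0,0,0,0.7],
  [7.2,0,0,0,0.7],
  [8,0,0,0,0.7],
])

```text
time_s: 12.35
ee_pos: [0.547, -0.0386, -0.0269]
eef_rot: [-0.0, 0.836, 0.549, 0.0]
wrist_force: [-0.7, -1.9, -0.9]
grip_width: 0.0599
grasp_force: 1.1
```

```bash
python3 -c "
from h import *
st();tops()
c=capture('side'); cv2.imwrite('pics/s5.png',cv2.resize(c['img'][120:300,220:460,::-1],None,fx=3,fy=3))"
```

```text
t 12.35 world [ 0.547  -0.0386 -0.0269] fence [-0.0838 -0.0024] F [-0.75 -1.93 -0.87] w 0.0599
tool x in fence [1.    0.002] z [ 0.  0. -1.] q [-0.19  0.51 -0.36  0.7   0.    1.79]
top 458 lo [ -7. -73.   5.] hi [68. 34. 75.]
  slope [-8.200e-01  7.000e-02  7.056e+01]
side 619 lo [-78. -74.   8.] hi [40. 50. 74.]
  slope [ 0.4   0.07 45.93]
```

View pics/s5.png

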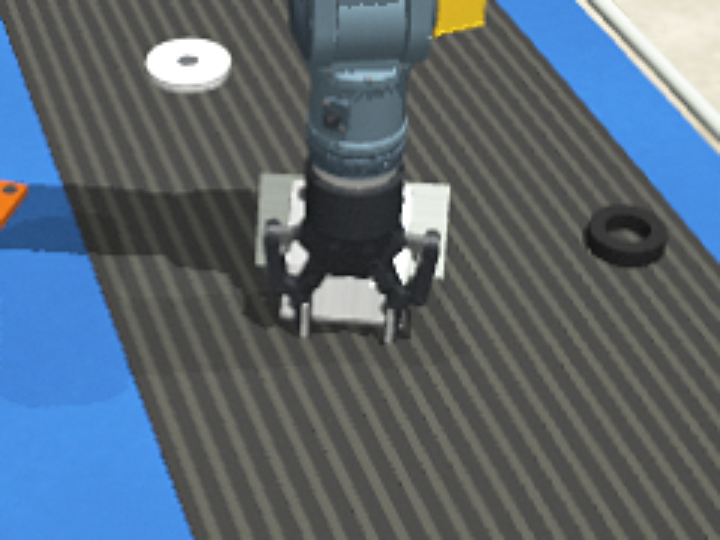

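The plate is square to the fence and climbing, its trailing edge at crop (280,320)–(400,325). The open fingers put the gripper body too low for a 56° lean, so I'll withdraw and narrow the fingers, whose tips then reach further. Then I'll touch down and finish the push.

Request:
drive_tool([
  [-1,0,0,0,0.7],
  [-3,0,0,0,0.7],
  [-3,0,-4.5,0,0.2],
  [-3,0,-4.5,0,0.2],
  [-3,0,-4.5,0,0.2],
  [-3,0,-4.5,0,0.2],
  [-3,0,-4.5,0,0.2],
  [-3,0,-4.5,0,0.2],
])

```text
time_s: 13.5
ee_pos: [0.5344, -0.0667, 0.0176]
eef_rot: [-0.0, 0.836, 0.549, -0.0]
wrist_force: [0.4, -0.6, 0.2]
grip_width: 0.0169
grasp_force: 0.0
```

```bash
python3 -c "
from h import *
st();tops()
c=capture('side')
p=np.array(sense()['ee_pos'])
ys,xs=np.mgrid[180:300,280:400]; px=np.c_[xs.ravel(),ys.ravel()].astype(float)
P=bydepth(c,px); f=(P[:,:2]-p[:2])@F*1000; k=(abs(f[:,0])<14)&(abs(f[:,1])<35)&(P[:,2]>.006)&(P[:,2]<.07)
print('tip z',np.sort(P[k,2])[:25].round(4))
"
```

```text
t 13.5 world [ 0.5344 -0.0667  0.0176] fence [-0.1146 -0.002 ] F [ 0.39 -0.56  0.25] w 0.0169
tool x in fence [1.    0.002] z [-0.001  0.    -1.   ] q [-0.24  0.44 -0.34  0.79  0.    1.74]
top 1046 lo [-45. -70.   5.] hi [67. 38. 75.]
  slope [-0.11  0.14 50.01]
side 571 lo [-107.  -75.    8.] hi [40. 50. 99.]
  slope [ 0.29 -0.   42.7 ]
tip z [0.0062 0.0066 0.0067 0.0068 0.0069 0.0413 0.0428 0.0428 0.0452 0.0453
 0.046  0.0463 0.047  0.0471 0.0477 0.048  0.0484 0.0486 0.0489 0.0492
 0.0495 0.0498 0.0501 0.0502 0.0507]
```

Request:
drive_tool([
  [0,0,2,0,0.2],
  [0,0,3,0,0.2],
  [0,0,3.3,0,0.2],
  [0,0,3.3,0,0.2],
])

```text
time_s: 14.15
ee_pos: [0.5348, -0.0669, -0.0148]
eef_rot: [-0.0, 0.836, 0.549, -0.0]
wrist_force: [-0.5, -0.4, -0.3]
grip_width: 0.0172
grasp_force: 0.0
```

Request:
drive_tool([
  [0,0,0.15,0,0.2],
  [0,0,0.15,0,0.2],
])

```text
time_s: 14.4
ee_pos: [0.5352, -0.067, -0.016]
eef_rot: [0.0, 0.836, 0.549, 0.0]
wrist_force: [-0.1, -0.3, 0.2]
grip_width: 0.017
grasp_force: 0.0
```

Request:
drive_tool([
  [0,0,0.1,0,0.2],
  [0,0,0.1,0,0.2],
])

```text
time_s: 14.65
ee_pos: [0.5349, -0.0669, -0.0173]
eef_rot: [-0.0, 0.836, 0.549, 0.0]
wrist_force: [0.6, 0.1, -0.0]
grip_width: 0.0169
grasp_force: 0.0
```

Request:
drive_tool([
  [0,0,0.1,0,0.2],
  [0,0,0.1,0,0.2],
])

```text
time_s: 14.9
ee_pos: [0.5348, -0.0669, -0.0184]
eef_rot: [-0.0, 0.836, 0.549, -0.0]
wrist_force: [-0.3, 0.1, -0.1]
grip_width: 0.0171
grasp_force: 0.0
```

Request:
drive_tool([
  [1,0,0,0,0.2],
  [2,0,0,0,0.2],
  [2.8,0,0,0,0.2],
  [3.5,0,0,0,0.2],
  [4.2,0,0,0,0.2],
  [4.9,0,0,0,0.2],
  [5.6,0,0,0,0.2],
  [6.3,0,0,0,0.2],
  [7,0,0,0,0.2],
  [7.5,0,0,0,0.2],
  [8,0,0,0,0.2],
])

```text
time_s: 16.27
ee_pos: [0.5667, 0.0066, -0.0182]
eef_rot: [0.0, 0.836, 0.549, -0.0]
wrist_force: [-1.3, -2.1, 0.6]
grip_width: 0.0169
grasp_force: 1.1
```

```bash
python3 -c "
from h import *
st();tops()"
```

```text
t 16.27 world [ 0.5667  0.0066 -0.0182] fence [-0.0345 -0.0025] F [-1.26 -2.07  0.58] w 0.0169
tool x in fence [1.    0.002] z [ 0. -0. -1.] q [-0.1   0.53 -0.3   0.74 -0.    1.88]
top 8 lo [ 55. -23.  95.] hi [ 58.  -8. 101.]
  slope [-1.3700e+00 -1.5000e-01  1.7409e+02]
side 501 lo [-25. -75.   6.] hi [51. 50. 99.]
  slope [ 1.11  0.21 34.26]
```

Request:
drive_tool([
  [0.5,0,0,0,0.2],
  [0.9,0,0,0,0.2],
  [0.9,0,0,0,0.2],
])

```text
time_s: 16.75
ee_pos: [0.5705, 0.0152, -0.0183]
eef_rot: [-0.0, 0.836, 0.549, 0.0]
wrist_force: [-1.2, -0.3, 1.2]
grip_width: 0.0171
grasp_force: 0.5
```

Request:
drive_tool([
  [-0.5,0,0,0,0.2],
  [-2,0,0,0,0.2],
  [-4,0,0,0,0.2],
  [-5,0,-3,0,0.2],
  [-5,0,-8,0,0.2],
  [-5,0,-13,0,0.2],
  [-5,0,-16,0,0.2],
  [-5,0,-16,0,0.2],
])

```text
time_s: 17.75
ee_pos: [0.5521, -0.0328, 0.1446]
eef_rot: [0.002, 0.836, 0.549, 0.002]
wrist_force: [-1.2, 0.2, -0.5]
grip_width: 0.0171
grasp_force: 0.0
```

```bash
python3 -c "
from h import *
st();tops()
c=capture('side'); cv2.imwrite('pics/s6.png',cv2.resize(c['img'][120:300,220:460,::-1],None,fx=3,fy=3))"
```

```text
t 17.75 world [ 0.5521 -0.0328  0.1446] fence [-0.0764 -0.0048] F [-1.21  0.19 -0.45] w 0.0171
tool x in fence [1.    0.001] z [ 0.006 -0.001 -1.   ] q [-0.17  0.35 -0.12  1.1  -0.    1.81]
top 646 lo [ 16. -47.  54.] hi [ 59.  19. 110.]
  slope [1.300e+00 2.000e-02 3.711e+01]
side 1904 lo [-15. -73.   8.] hi [ 52.  49. 105.]
  slope [ 1.42  0.15 28.06]
```

View pics/s6.png

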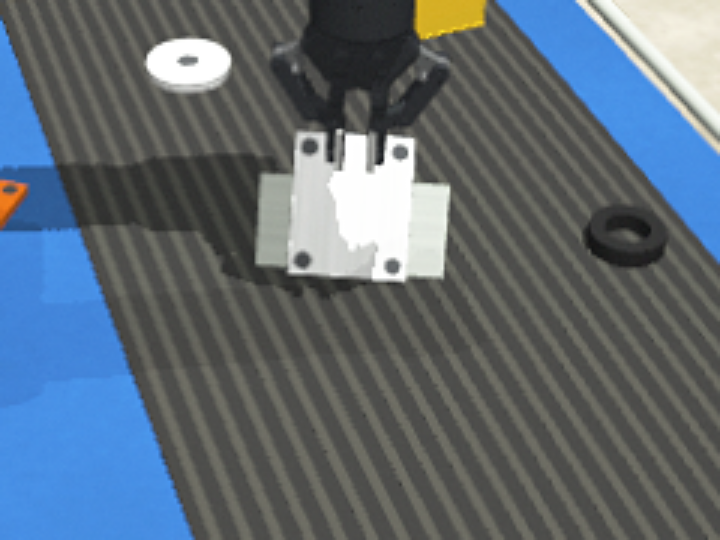

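The plate leans at about 55°, its upper edge at crop (297,133)–(413,138) above the fence, and it stays there. Now I go over it and down behind the overhanging upper edge.

Request:
drive_tool([
  [4,0,-0.5,0,0.5],
  [8,0,-0.5,0,0.5],
  [12,0,-0.5,0,0.5],
  [16,0,0,0,0.5],
  [16.8,0,0,0,0.5],
  [16.8,0,0,0,0.5],
  [16.8,0,3,0,0.5],
  [16.8,0,6,0,0.5],
  [16.8,0,8,0,0.5],
  [16.8,0,8.4,0,0.5],
  [16.8,0,8.4,0,0.5],
])

```text
time_s: 19.27
ee_pos: [0.6168, 0.1222, 0.058]
eef_rot: [0.0, 0.836, 0.549, -0.0]
wrist_force: [-0.2, 0.0, 0.0]
grip_width: 0.043
grasp_force: 0.0
```

```bash
python3 -c "
from h import *
st();tops()
c=capture('side');cv2.imwrite('pics/s7.png',c['img'][...,::-1])
p=np.array(sense()['ee_pos'])
for n in ('side','top'):
  c=capture(n)
  ys,xs=np.mgrid[100:260,200:400]; px=np.c_[xs.ravel(),ys.ravel()].astype(float)
  P=bydepth(c,px); f=(P[:,:2]-p[:2])@F*1000; k=(abs(f[:,0])<14)&(abs(f[:,1])<60)&(P[:,2]>.03)&(P[:,2]<.14)
  print(n,'z',np.sort(P[k,2])[:12].round(4))
"
```

```text
t 19.27 world [0.6168 0.1222 0.058 ] fence [ 0.0915 -0.0024] F [-0.15  0.03  0.05] w 0.043
tool x in fence [1.    0.001] z [-0. -0. -1.] q [ 0.09  0.56 -0.02  0.99 -0.    2.07]
top 1231 lo [-14. -47.  11.] hi [ 55.  49. 108.]
  slope [ 1.44  0.   32.2 ]
side 2345 lo [-15. -73.   7.] hi [ 53.  73. 106.]
  slope [1.430e+00 1.000e-02 2.478e+01]
side z [0.0877 0.088  0.089  0.0892 0.0895 0.0904 0.0907 0.0915 0.0922 0.0924
 0.0931 0.0933]
top z []
```

Request:
drive_tool([
  [-1,0,-0.1,0,0.5],
  [-2.1,0,-0.2,0,0.5],
  [-3,0,-0.3,0,0.5],
  [-3.7,0,-0.7,0,0.5],
  [-4.5,0,-1.1,0,0.5],
  [-5.3,0,-1.4,0,0.5],
  [-6.1,0,-1.6,0,0.5],
  [-7,0,-1.8,0,0.5],
  [-7.9,0,-1.9,0,0.5],
  [-8.5,0,-2,0,0.5],
])

```text
time_s: 20.78
ee_pos: [0.5829, 0.0444, 0.0777]
eef_rot: [-0.0, 0.836, 0.549, -0.0]
wrist_force: [-0.4, 0.3, 0.4]
grip_width: 0.0428
grasp_force: 0.0
```

```bash
python3 -c "
from h import *
st();tops()"
```

```text
t 20.77 world [0.5829 0.0444 0.0777] fence [ 0.0066 -0.0022] F [-0.36  0.3   0.36] w 0.0428
tool x in fence [1.    0.002] z [-0.  0. -1.] q [-0.03  0.46 -0.13  0.98  0.    1.95]
side 601 lo [-27. -74.   6.] hi [ 39.  74. 124.]
  slope [-1.270e+00  1.000e-02  6.824e+01]
```

The plate is about vertical now. I'll ease it over.

Request:
drive_tool([
  [-0.6,0,0,0,0.5],
  [-1.2,0,0,0,0.5],
  [-1.8,0,0,0,0.5],
  [-2.4,0,0.1,0,0.5],
  [-3,0,0.1,0,0.5],
  [-3.6,0,0.2,0,0.5],
  [-4.2,0,0.2,0,0.5],
  [-4.2,0,0.2,0,0.5],
  [-4.2,0,0.2,0,0.5],
  [-4.2,0,0.2,0,0.5],
])

```text
time_s: 22.12
ee_pos: [0.5667, 0.0067, 0.0757]
eef_rot: [-0.0, 0.836, 0.549, 0.0]
wrist_force: [-0.1, -0.5, -0.8]
grip_width: 0.0429
grasp_force: 0.0
```

```bash
python3 -c "
from h import *
st();tops()"
```

```text
t 22.12 world [0.5667 0.0067 0.0757] fence [-0.0344 -0.0024] F [-0.05 -0.49 -0.78] w 0.0429
tool x in fence [1.    0.002] z [ 0.  0. -1.] q [-0.1   0.43 -0.19  0.95  0.    1.88]
top 230 lo [-146.  -47.    9.] hi [-118.   32.   19.]
  slope [ 0.03  0.   18.01]
side 1800 lo [-148.  -73.    6.] hi [39. 49. 68.]
  slope [ 2.000e-01 -3.000e-02  3.124e+01]
```

Toppled. I'll lift the arm clear and check.

Request:
drive_tool([
  [0,0,-4,0,0.5],
  [0,0,-9,0,0.5],
  [5,0,-14,0,0.5],
  [11,0,-14,0,0.5],
  [17,0,-14,0,0.5],
  [19,0,-14,0,0.5],
  [19,0,-14,0,0.5],
])

```text
time_s: 23.1
ee_pos: [0.6421, 0.1826, 0.2149]
eef_rot: [-0.0, 0.835, 0.55, -0.0]
wrist_force: [0.5, -0.4, -0.4]
grip_width: 0.0428
grasp_force: 0.0
```

```bash
python3 -c "
from h import *
st()
a=capture('top');b=capture('side')
A=a['img'][70:270,80:460];cv2.imwrite('pics/fin.png',np.vstack([cv2.resize(A,(570,300)),cv2.resize(b['img'][100:300,180:560],(570,300))])[...,::-1])
c=b; ys,xs=np.nonzero(c['img'].min(2)>-1)
P=bydepth(c,np.c_[xs,ys].astype(float)); f=(P[:,:2]-O)@F*1000; z=P[:,2]*1000
k=(abs(f[:,1])<42)&(f[:,0]>-130)&(f[:,0]<-30); q=np.c_[f[k],np.ones(k.sum())]; print(np.linalg.lstsq(q,z[k],rcond=None)[0].round(3),z[k].min(),z[k].max())
for n,x in(('disc',(103.9,189.2)),('offcut',(429.8,166.4))): print(n,onplane(a,[x],.013))
m=cv2.morphologyEx((a['img'].min(2)>190).astype(np.uint8),cv2.MORPH_CLOSE,np.ones((9,9)))
_,_,s,ce=cv2.connectedComponentsWithStats(m);print(ce[(s[:,4]>300)&(s[:,4]<6000)].round(1))
"
```

```text
t 23.1 world [0.6421 0.1826 0.2149] fence [ 0.157  -0.0015] F [ 0.55 -0.42 -0.45] w 0.0428
tool x in fence [1.    0.005] z [-0. -0. -1.] q [ 0.18  0.58  0.43  1.42 -0.    2.16]
[2.000e-03 3.000e-03 1.211e+01] 6.575209617568301 18.202202921690613
disc [[0.53334865 0.3923746  0.013     ]]
offcut [[ 0.58852975 -0.34455148  0.013     ]]
[[388.8   1.5]
 [296.9 186. ]
 [429.9 166.5]]
```

View pics/fin.png

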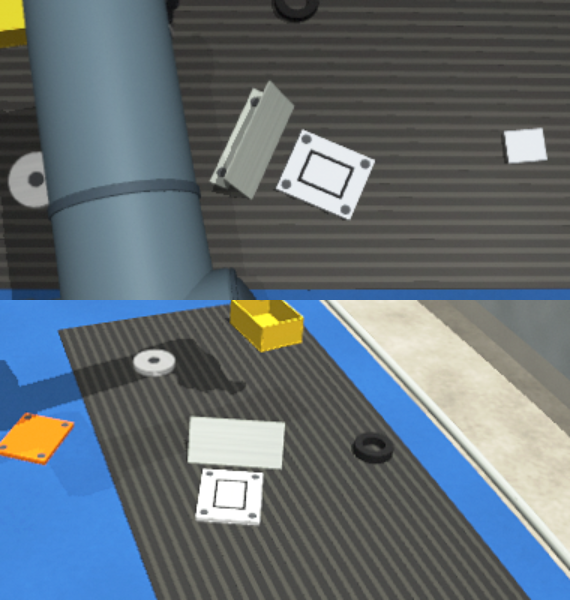

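The plate lies flat in front of the fence with its black gasket square up, at (326,173) in the top half and (230,496) in the bottom half. The disc and offcut haven't moved, and the arm is clear.

```bash
python3 -c "
from station import job_done
print(job_done())"
```

```text
the job is handed in; nothing more can be done
None
```

The cover plate lies flat on the mat in front of the fence with its gasket side up, the disc and offcut are where they were, and the job was handed in at about 23 s.

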